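# Clamp a whetstone in its holder with the winged knob

### The job

Lay the loose grey whetstone in the bed of the stone holder, lengthwise between the end stop and the jaw, and then turn the holder's winged knob clockwise until the jaw has pushed the stone up against the end stop and grips it firmly with about 15 N - feel for it: under 8 N is loose, and more than 25 N at any time would crack the stone. Do not push against the thin guard plate that the wings sweep past, and leave the plane iron, the wax tin and the sanding block where they are.

Things in the scene. Friction and masses are not known exactly. Their poses are not given: they have to be found in the camera images.
- stone_center (a point): Centre of the grey whetstone, a loose plain dark-grey box 45 (its x) x 105 (its y, long) x 22 mm (its z, up), about 0.34 kg, lying flat on the bench; either end may go to the stop.
- bed (a point): Centre of the top of the holder's bed, where the stone's underside goes: black rubber block 56 (x) x 98 mm (y), top 20 mm above the bench. z up, y along the bed to the end stop, x across. Jaw face at y = -60 mm + 8 mm per rad of knob; end stop face near y = +61 mm. The stone has 8 to 21 mm of play lengthwise; sliding it takes up to 5 N.
- holder: Stone holder, fixed to the bench at a place and yaw that vary: dark steel base 80 (x) x 245 (y) x 12 mm carrying end stop, bed, jaw, guard plate and winged knob, in this order toward -y. Origin on the bench under the bed's centre, axes as the bed's. The end stop (steel block 50 mm wide, top 38 mm above the bench) was screwed down by eye: its face lies at y = +61 mm give or take 5 mm.
- wings (a point): Middle of the steel knob's two wings, on its upright axis (bed y = -127 mm), 58 mm above the bench. They form a flat upright bar 50 mm long (point x), 9 mm thick (point y), 24 mm tall; the neck below is no wider than the bar down to 39 mm above the bench. Turns with the knob. Wing tips pass the guard plate by 6 mm, so take the wings with fingers opened only a little.
- knob (a joint): Knob angle in rad, growing clockwise from above; at 0 the wings lie along bed y. Starts at 0 to 0.3, end of travel 3.8. Moves the jaw to the stop by 8 mm per rad. Free turning takes 0.22 N m (friction, which holds it when let go). Each newton of clamping adds 0.008 N m: 15 N adds 0.12 N m. It can be let go and taken again, as one grasp may not turn it far enough.
- jaw: Moving jaw driven by the knob: steel block 44 mm wide, top 38 mm above the bench, with a spring-backed face plate 40 mm wide. Once the stone is against the stop the plate yields (5 N per mm, 6 mm stroke), so 0.1 rad of knob adds 4 N. Origin: middle of the foot of the unloaded face, 12 mm above the bench; y points to the stop.
- stone: The same grey whetstone; this origin is the centre of its underside.
- guard: Guard plate, thin upright aluminium sheet 76 mm wide (bed x), 4 mm thick, its top 68 mm above the bench; its knob-side face is 31 mm from the knob's axis. Origin at the middle of its foot, 12 mm above the bench.
- plane_iron: Bystander: plane iron wedged in a wooden block, 192 x 40 x 32 mm, lying beyond the holder. Origin at the centre of its underside.
- wax_tin: Bystander: flat round tin, 68 mm across, 26 mm high, beyond the holder. Origin at the centre of its underside.
- sanding_block: Bystander: sanding block, 101 x 61 x 36 mm, to the left of the holder. Origin at the centre of its underside.
Things that resemble listed ones, but are neither listed nor needed, are in the scene too. Of the things shaped like the stone, the grey one is meant.

How it is judged:
By the outcome, as a careful person would: the job done as asked, in the order asked, and still so for the second after the job is handed in, with the robot touching nothing.
It also fails if it takes over 72 s, if anything falls off the work surface, if the arm or the gripper's body presses on something with over 40 N, if the wrist force passes 120 N, or if a joint passes its speed limit or range.

### The arm

A 6-joint arm with a two-finger parallel gripper is mounted at the origin on a cart in front of the work surface, level with it; the furniture and walls round the work are solid. World frame = base frame: x ahead of the robot, y to its left, z up, the work surface at z = 0. Lengths are in m, angles in rad, forces in N, time in s.
With the tool pointing down it reaches from about 0.25 to 0.85 m from the base axis. Payload 12.5 kg.
Tool frame: the origin (TCP) lies at the very end of the fingers, on their centre line; the grasp point (between the pads) lies 19 mm behind it; z points along the fingers, y is the line along which they close (so a half turn about z gives the same grasp; the last joint's range is limited). The gripper opens to 93 mm and grips with 3 to 60 N. Pads are 15 mm wide; open, the fingers measure 128 mm over their backs; the gripper's body (75 mm by 188 mm) begins 65 mm behind the grasp point.
Start: joints at [-1.387, 0.351, 1.652, -0, 1.139, -0.085], TCP at [0.146, -0.53, 0.219] pointing down, gripper open.
Joint ranges: [-2.75, 2.75], [-0.79, 2.1], [0.01, 2.65], [-1.57, 4.71], [0.07, 3.14], [-2.87, 2.87]. Speed limits (rad/s): [2.22, 2.22, 2.79, 3.14, 3.14, 3.14].

### API

Orientations are given as a rotation vector (axis times angle).
In Python, from workcell import arm, cams, workorder gives the robot as it stands. The module is installed in compiled form; this text tells all that it offers.
- The arm moves only by the shell command python3 -m crank 'ROWS' [OPENING] [FORCE]. ROWS is JSON, a list that holds one entry, the list of rows, each a list of 4 numbers: the shift along the tool's x, y, z in cm, then the turn about the tool's z in degrees. In form: [[[dx, dy, dz, roll], ...]]. A call has 1 to 12 rows; each row is the pose to reach, as a shift and turn from the pose commanded when the call began, along the tool's axes at that moment; what a row does not reach only later rows make up. A row lasts 1/12 s, in which the tool goes at most 41.7 mm and 7.16 degrees, less where a joint would pass 70% of its speed; a pose out of reach is approached as far as the arm can. A call with a gripper value outside its range is refused whole. OPENING is the closure, from 0 (fully open) to 1 (shut), set as the call begins (- or left out, the last holds). The fingers move at their own pace and stop on an object; FORCE is the grip in N (left out, the last holds). Time passes only in rows, so rows that repeat a pose let the fingers close. It gives the time, the measured TCP pose, the force, the opening and the grip force at its end, in the units of the state.
- arm.get_state(): the state, without advancing time (a new reading comes with each control period).
- cams.get_image(name): name is "scene" or "top"; returns (picture, depth): 400x640x3 uint8, blue, green, red; 400x640 float32, m along the optical axis (not along the pixel's ray), 0 where there is no reading.
- cams.camera_info(name): a dict with "intrinsics" (3x3 intrinsics, pixels), "k1" (the pictures are not rectified: a ray, as slopes to the right and down, at radius r is drawn at 1 + k1 r^2 times it, then the intrinsics apply), "cam_to_world" (4x4, takes a point from camera to world coordinates). Camera axes: x right, y up, looking along -z (the intrinsics and any distortion apply to the point x, -y, -z); pixel columns grow to the right and rows downward; lengths in m; the calibration is good to about 2 mm. A picture is of the moment at which its call begins. camera_info takes no time and is no camera call.
- workorder.sign_off(): hands the job in; it is judged then, once.
The state is a dict: "time_s": time; "joint_positions": joint angles; "dq": joint speeds; "joint_efforts": joint torques, N m; "ee_pos": TCP position; "tool_rot": TCP orientation; "contact_force": force on the tool from outside, world axes, zero at the start; "moment": the same for the moment, N m; "gripper_width": opening from 0.0 (shut) to 1.0 (fully open); "grip_force": force on a finger pad.
Only numpy, scipy, OpenCV 4.12 (cv2) and the standard library are available. Lean on these libraries where they do the work, as an engineer would, in place of code of your own. Each camera call takes 0.05 s, during which the arm holds its last target. There are 200 camera calls.

## Working session

There is one attempt and no reset: what is moved stays moved. The work goes in short steps, Python scripts to look and compute and a shell command to move; the robot and the scene stay as the last step left them, time stands still between calls to the robot, and variables do not carry over. Pictures are saved under pics/ and viewed, at most 12 in all, crops included, and the job is handed in when it is done.

```bash
mkdir -p pics
cat > h.py <<'E'
import numpy as np, cv2
from workcell import arm, cams
from scipy.spatial.transform import Rotation as R
def cloud(name):
    img,d=cams.get_image(name); ci=cams.camera_info(name); K=np.array(ci["intrinsics"]); T=np.array(ci["cam_to_world"])
    v,u=np.mgrid[0:400,0:640]; pts=np.stack([u,v],-1).reshape(-1,1,2).astype(float)
    n=cv2.undistortPoints(pts,K,np.array([ci["k1"],0,0,0,0.])).reshape(400,640,2)
    P=np.stack([n[...,0]*d,-n[...,1]*d,-d],-1)@T[:3,:3].T+T[:3,3]
    P[d==0]=np.nan
    return img,P
E
python3 - <<'E'
from h import *
for n in ("top","scene"):
    img,P=cloud(n); cv2.imwrite(f"pics/{n}0.png",img); np.savez(f"/tmp/{n}0.npz",img=img,P=P)
    print(n,np.array(cams.camera_info(n)["cam_to_world"]).round(3).tolist())
print(arm.get_state())
E
```

```text
top [[0.021, 0.983, -0.184, 0.247], [-1.0, 0.02, -0.008, -0.174], [-0.004, 0.184, 0.983, 1.59], [0.0, 0.0, 0.0, 1.0]]
scene [[0.778, 0.492, -0.39, -0.047], [-0.628, 0.603, -0.493, -0.948], [-0.008, 0.628, 0.778, 1.272], [0.0, 0.0, 0.0, 1.0]]
{'time_s': 0.1, 'joint_positions': array([-1.38660905e+00,  3.51173688e-01,  1.65234612e+00, -9.30557216e-06,
        1.13911339e+00, -8.45946363e-02]), 'dq': array([-2.32224654e-03,  8.41278509e-04, -2.48447644e-03, -9.06736737e-04,
       -2.22152289e-03,  2.07245205e-05]), 'joint_efforts': array([ 7.25171813e-04, -4.98025060e+01, -2.85705417e+01,  7.00026238e-02,
        2.38752872e-02, -4.80575511e-05]), 'ee_pos': array([ 0.14602511, -0.52994137,  0.21816533]), 'tool_rot': array([-3.11223500e+00, -4.20798770e-01,  9.45826597e-05]), 'contact_force': array([-0.59296367,  0.96288105,  0.47449089]), 'moment': array([-0.01980672,  0.01328145,  0.0027797 ]), 'grip_force': 0.0, 'gripper_width': 1.0008085849916586}
```

View pics/top0.png

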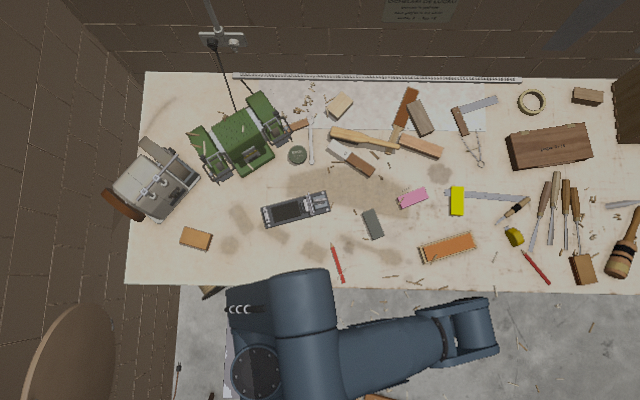

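View pics/scene0.png

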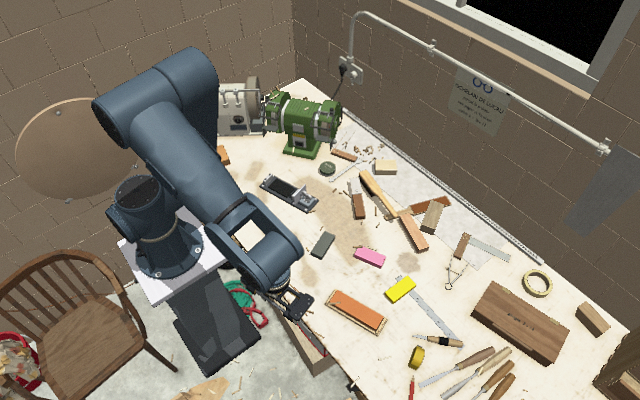

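The top view shows the grey stone at (373,223), the holder at (295,210) with the knob end at right (~320,203), and the tin at (297,155). Next I measure.

Run:
```python
from h import *
z=np.load("/tmp/top0.npz"); img,P=z["img"],z["P"]
c=img[180:245,250:395]; cv2.imwrite("pics/crop1.png",cv2.resize(c,None,fx=5.5,fy=5.5,interpolation=cv2.INTER_CUBIC))
def rect(mask,nm):
    p=P[mask]; r=cv2.minAreaRect(p[:,:2].astype(np.float32)*1000); print(nm,len(p),np.round(r[0],1),np.round(r[1],1),round(r[2],1),"z med",np.nanmedian(p[:,2]).round(4))
v,u=np.mgrid[0:400,0:640]; Z=P[...,2]
rect((u>355)&(u<392)&(v>200)&(v<245)&(Z>.012)&(Z<.035),"stone")
H=(u>255)&(u<336)&(v>182)&(v<236)
for a,b in((.006,.1),(.015,.026),(.031,.045),(.052,.08)): rect(H&(Z>a)&(Z<b),(a,b))
print(np.round(P[150:160,200].mean(0),3), np.nanmedian(Z[(u>330)&(u<360)&(v>190)&(v<230)]))
```

```text
stone 385 [ 451.9 -351.3] [113.9  71.7] 13.8 z med 0.0215
(0.006, 0.1) 1746 [496.9 -67.2] [190.7 288.2] 1.1 z med 0.0155
(0.015, 0.026) 576 [502.1 -72. ] [ 90.6 255.5] 17.6 z med 0.0192
(0.031, 0.045) 167 [494.9 -65.8] [ 63.4 222.4] 12.3 z med 0.0366
(0.052, 0.08) 69 [ 508.5 -138.1] [68.1 61.2] 73.6 z med 0.0671
[0.623 0.219 0.254] 0.0012195124749811992
```

View pics/crop1.png

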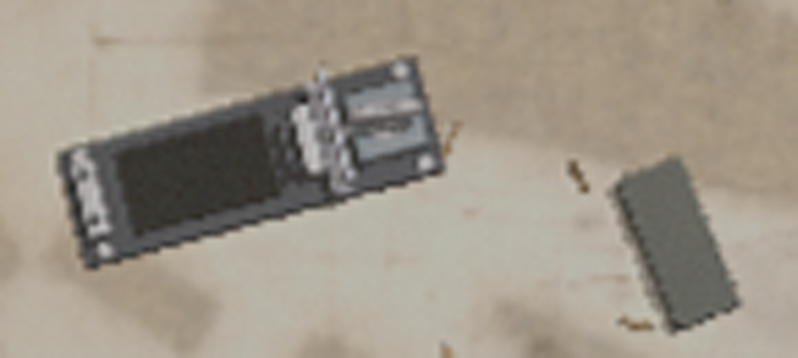

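The crop shows the black bed (crop corners ~(115,155),(265,112),(282,188),(132,235)), the end stop at left, the jaw at (310,138), the guard at (335,130), the knob at (385,110), and the stone at (676,245). I'll fit these by projecting the image contours onto planes of known height.

```bash
cat >> h.py <<'E'
def ray(name,uv,z):
    ci=cams.camera_info(name); K=np.array(ci["intrinsics"]); T=np.array(ci["cam_to_world"])
    n=cv2.undistortPoints(np.array(uv,float).reshape(-1,1,2),K,np.array([ci["k1"],0,0,0,0.])).reshape(-1,2)
    d=np.c_[n[:,0],-n[:,1],-np.ones(len(n))]@T[:3,:3].T
    return T[:3,3]+d*((z-T[2,3])/d[:,2])[:,None]
def fit(name,img,box,lo,hi,z,up=8,show=None):
    u0,v0,u1,v1=box; c=cv2.resize(img[v0:v1,u0:u1],None,fx=up,fy=up,interpolation=cv2.INTER_CUBIC)
    g=cv2.cvtColor(c,cv2.COLOR_BGR2GRAY); m=((g>=lo)&(g<=hi)).astype(np.uint8)
    m=cv2.morphologyEx(m,cv2.MORPH_OPEN,np.ones((9,9)))
    k=max(cv2.findContours(m,cv2.RETR_EXTERNAL,cv2.CHAIN_APPROX_NONE)[0],key=cv2.contourArea).reshape(-1,2)
    q=ray(name,(k+.5)/up-.5+[u0,v0],z)[:,:2].astype(np.float32)*1000
    r=cv2.minAreaRect(q); print(np.round(r[0],1),np.round(r[1],1),round(r[2],1)); return r
E
python3 - <<'E'
from h import *
for n,bs in (("top",((357,200,392,246),(257,185,337,236))),("scene",((300,222,342,264),(250,165,325,220)))):
    img=np.load(f"/tmp/{n}0.npz")["img"]; g=cv2.cvtColor(img,cv2.COLOR_BGR2GRAY)
    print(n)
    if n=="top": print(g[218:228:3,365:382:2], g[205:212:3,262:330:3])
    for hi in(110,130,140): fit(n,img,bs[0],60 if n=="top" else 60,hi,.022)
    for hi in(50,56,62): fit(n,img,bs[1],0,hi,.020)
    for hi in(110,): fit(n,img,bs[1],0,hi,.012)
E
```

```text
top
[[ 93  99 101 100 102 102 137 181 176]
 [ 68 100  99  99 101 104 101 171 181]
 [119  95  97 104 100 102 100  98 173]
 [147  93  98 100 102  98 101 102 137]] [[181 186 136  95  87  75  60  50  53  52  51  51  63  85 155 144  92  59
  132 146 142 147  95]
 [ 77 143  84  59  53  52  56  53  56  53  55  53  52  57  50 185 135 126
  126  84  60  81 116]
 [ 79  99  79  64  53  55  52  56  54  54  55  53  56  67  57 118 128 174
   88  88  89  87  58]]
[ 444.8 -343.5] [105.7  49.9] 22.6
[ 445.3 -342.7] [109.   54.9] 22.4
[ 445.6 -342.7] [110.6  56.8] 22.0Traceback (most recent call last):
  File "<stdin>", line 7, in <module>
  File "h.py", line 20, in fit
    k=max(cv2.findContours(m,cv2.RETR_EXTERNAL,cv2.CHAIN_APPROX_NONE)[0],key=cv2.contourArea).reshape(-1,2)
      ~~~^^^^^^^^^^^^^^^^^^^^^^^^^^^^^^^^^^^^^^^^^^^^^^^^^^^^^^^^^^^^^^^^^^^^^^^^^^^^^^^^^^^^
ValueError: max() iterable argument is empty
```

Run:
```python
from h import *
n="top"; img=np.load("/tmp/top0.npz")["img"]
print("stone")
for lo in(80,88): fit(n,img,(357,200,392,246),lo,135,.022)
print("bed")
for hi in(60,64,68): fit(n,img,(268,195,306,230),0,hi,.020)
print("base"); 
for hi in (110,130):fit(n,img,(255,185,337,236),0,hi,.012)
# holder via depth top pixels
n="scene"; img=np.load("/tmp/scene0.npz")["img"]; g=cv2.cvtColor(img,cv2.COLOR_BGR2GRAY)
print(g[238:252:4,310:336:3]); print(g[180:205:5,262:300:4])
c=img[160:270,245:345]; cv2.imwrite("pics/crop2.png",cv2.resize(c,None,fx=5.4,fy=5.4,interpolation=cv2.INTER_CUBIC))
```

```text
stone
[ 445.9 -342.5] [108.7  55.9] 22.1
[ 448.3 -346.7] [107.3  46.7] 22.3
bed
[484.4 -33.1] [56.6 98.6] 16.5
[487.5 -42.6] [ 58.  119.5] 16.8
[487.5 -42.4] [ 59.  120.4] 16.7
base
[484.8 -35.1] [ 82.4 178.6] 16.6
[495.1 -68.8] [ 85.2 252.1] 16.8
[[241 235 240 197 118 117 117 122  88]
 [227 238 239 117 121 122 123  60 209]
 [236 225 113 117 118 124  91 243 228]
 [243 114 116 120 122 113 244 240 231]]
[[230 140 110  63  40 150 242 238 232 211]
 [224 101  39  41  40  41  36  79 232 207]
 [207  48  88  28  38  36  39  41  55 226]
 [204 214 233  90  92  31  49  36 242 126]
 [204 203 235 238 240 215  81  87  98 119]]
```

View pics/crop2.png

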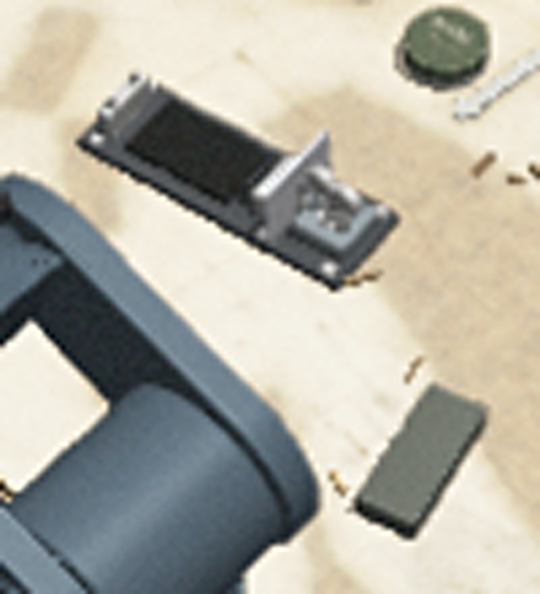

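Both fits match the given sizes: the stone is 107x46.7 and the bed 56.6x98.6. Next are the stop, jaw and wings in bed axes, and the offset to the pick.

```bash
cat >> h.py <<'E'
BED=np.array([.4844,-.0331]); A=np.radians(16.6)
BX=np.array([np.cos(A),np.sin(A)]); BY=np.array([-np.sin(A),np.cos(A)])
def w(x,y): return BED+x*BX+y*BY
def inbed(P): d=P[...,:2]-BED; return np.stack([d@BX,d@BY,P[...,2]],-1)*1000
def go(xy,z,yang):
    s=arm.get_state(); Rm=R.from_rotvec(s["tool_rot"]).as_matrix()
    d=Rm.T@(np.r_[xy,z]-s["ee_pos"])*100; a=np.degrees(np.arctan2(Rm[1,1],Rm[0,1]))
    r=-((yang-a+90)%180-90); print("shift cm",d.round(2),"roll",round(r,1),"| yang now",round(a,1),"q6",round(np.degrees(s["joint_positions"][5]),1),"tilt",Rm[:,2].round(4))
E
python3 - <<'E'
from h import *
z=np.load("/tmp/top0.npz"); img,P=z["img"],z["P"]
B=inbed(P)
for nm,xr,yr,zr in(("stop",18,(40,95),(33,43)),("jaw",18,(-100,-40),(33,43)),("guard",32,(-115,-80),(58,74)),("wings",30,(-155,-105),(60,76))):
    m=(abs(B[...,0])<xr)&(B[...,1]>yr[0])&(B[...,1]<yr[1])&(B[...,2]>zr[0])&(B[...,2]<zr[1]); p=B[m]
    print(nm,m.sum(),p.mean(0).round(1),np.percentile(p[:,1],[2,10,50,90,98]).round(1),np.percentile(p[:,0],[2,98]).round(1))
go((.4483,-.3467),.10,112.3); go((.4483,-.3467),.004,112.3)
E
```

```text
stop 39 [-0.6 69.2 38.6] [62.6 63.2 68.9 75.5 76.1] [-17.1  16. ]
jaw 45 [ -0.5 -73.2  37.5] [-98.7 -80.4 -73.4 -60.8 -59.3] [-16.3  15.4]
guard 31 [  0.4 -98.5  67.3] [-113.4 -109.3  -95.2  -92.8  -92.4] [-30.4  28.4]
wings 34 [   1.4 -127.8   67. ] [-150.1 -146.4 -129.2 -108.7 -105.6] [-5.   7.8]
shift cm [34.01 -9.63 11.83] roll -6.9 | yang now -74.6 q6 -4.8 tilt [-2.e-04  1.e-03 -1.e+00]
shift cm [34.01 -9.62 21.43] roll -6.9 | yang now -74.6 q6 -4.8 tilt [-2.e-04  1.e-03 -1.e+00]
```

```bash
python3 -m crank '[[[3,-0.9,1,-1],[6,-1.8,2,-2],[9.5,-2.7,3,-3],[13,-3.7,4.5,-4],[16.5,-4.7,6,-5],[20,-5.7,7.5,-6],[23.5,-6.7,9,-6.9],[27,-7.7,10,-6.9],[30,-8.5,11,-6.9],[32.5,-9.2,11.8,-6.9],[34,-9.63,11.8,-6.9],[34,-9.63,11.8,-6.9]]]' 0.2
python3 - <<'E'
from h import *
img,P=cloud("top"); c=img[180:260,330:430]; cv2.imwrite("pics/a1.png",cv2.resize(c,None,fx=6,fy=6,interpolation=cv2.INTER_CUBIC))
go((.4483,-.3467),.004,112.3)
E
```

```text
time_s: 1.1
ee_pos: [0.4501, -0.3452, 0.0998]
tool_rot: [-3.08, -0.612, 0.001]
contact_force: [-0.4, -0.1, 0.1]
gripper_width: 0.799
grip_force: 0.0
shift cm [-0.07  0.03  9.61] roll 0.1 | yang now -67.6 q6 25.2 tilt [-6.e-04  6.e-04 -1.e+00]
```

```bash
python3 -m crank '[[[0,0,2.5,0],[0,0,5,0],[0,0,7.5,0],[0,0,8.8,0],[0,0,9.4,0],[0,0,9.5,0],[0,0,9.5,0]]]' ; python3 -m crank '[[[0,0,0,0],[0,0,0,0],[0,0,0,0],[0,0,0,0],[0,0,0,0],[0,0,0,0],[0,0,0,0],[0,0,0,0]]]' 0.6 25; python3 -m crank '[[[0,0,-1,0],[0,0,-3,0],[0,0,-5.5,0],[0,0,-8,0],[0,0,-10,0],[0,0,-10,0],[0,0,-10,0]]]'; python3 -c "
from h import *
go(w(0,.0015),.105,16.6)"
```

```text
time_s: 1.73
ee_pos: [0.4484, -0.3477, 0.0063]
tool_rot: [3.082, 0.607, 0.001]
contact_force: [0.2, 0.1, 0.3]
gripper_width: 0.798
grip_force: 0.0
time_s: 2.4
ee_pos: [0.4483, -0.3469, 0.0059]
tool_rot: [-3.082, -0.608, 0.0]
contact_force: [-1.0, 2.2, 6.7]
gripper_width: 0.484
grip_force: 25.0
time_s: 2.98
ee_pos: [0.4484, -0.3473, 0.1061]
tool_rot: [3.081, 0.607, 0.001]
contact_force: [0.1, 0.8, -4.5]
gripper_width: 0.482
grip_force: 25.0
shift cm [ 15.27 -27.85   0.08] roll -84.3 | yang now -67.7 q6 25.2 tilt [ 0.001  -0.0011 -1.    ]
```

```bash
python3 -m crank '[[[1,-1.8,0,-5],[2.3,-4.2,0,-12],[3.7,-6.8,0,-19],[5.1,-9.4,0,-26],[6.6,-12,0,-33],[8,-14.6,0,-40],[9.4,-17.2,0,-47],[10.8,-19.8,0,-54],[12.2,-22.4,0,-61],[13.4,-24.5,0,-68],[14.6,-26.6,0,-75],[15.27,-27.85,0,-81]]]'; python3 -m crank '[[[0,0,0,-2],[0,0,0,-3.3],[0,0,0,-3.3],[0,0,0,-3.3]]]'
python3 - <<'E'
from h import *
img,P=cloud("top"); c=img[170:245,245:345]; cv2.imwrite("pics/a2.png",cv2.resize(c,None,fx=7,fy=7,interpolation=cv2.INTER_CUBIC))
img,P=cloud("scene"); c=img[130:230,230:330]; cv2.imwrite("pics/a3.png",cv2.resize(c,None,fx=6,fy=6,interpolation=cv2.INTER_CUBIC))
go(w(0,.0015),.105,16.6)
E
```

```text
time_s: 3.98
ee_pos: [0.4829, -0.0293, 0.104]
tool_rot: [-1.938, -2.469, 0.002]
contact_force: [0.1, -0.7, -2.6]
gripper_width: 0.481
grip_force: 25.0
time_s: 4.32
ee_pos: [0.4835, -0.0318, 0.1049]
tool_rot: [-1.879, -2.516, 0.001]
contact_force: [0.5, 0.1, -3.1]
gripper_width: 0.486
grip_force: 25.0
shift cm [0.01 0.04 0.02] roll -0.1 | yang now 16.5 q6 -25.8 tilt [-7.e-04  1.e-04 -1.e+00]
```

View pics/a2.png

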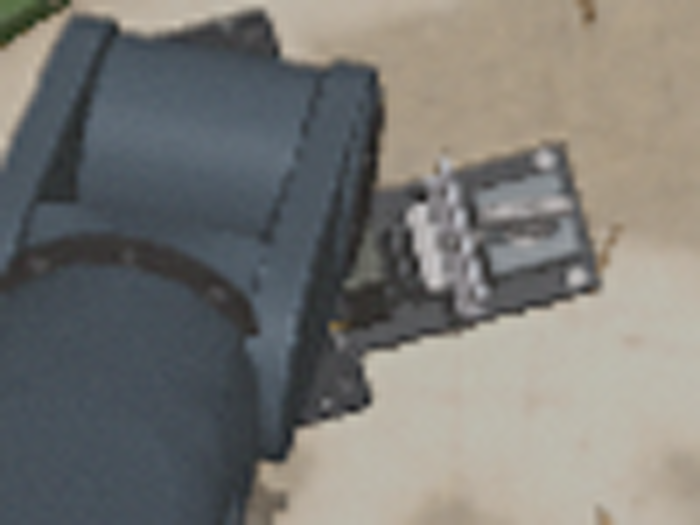

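The top view is mostly hidden by the arm; only the jaw-side end of the stone shows at crop (360,262), with the jaw at (428,245). I'll check the scene view.

View pics/a3.png

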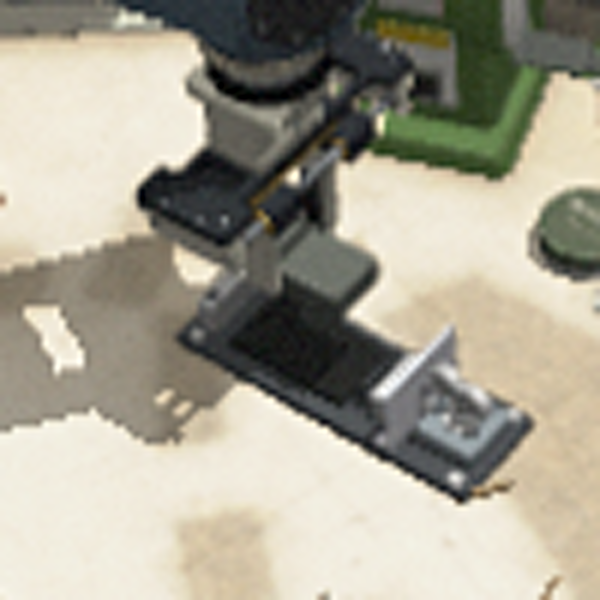

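The scene view shows the stone held level, with its jaw-side end's top edge running from crop (333,305) to (378,262). I'll project that edge.

```bash
python3 -c "
from h import *
p=ray('scene',[[230+333/6-.5,130+303/6-.5],[230+378/6-.5,130+263/6-.5]],.121)
print(inbed(p).round(1))
img,P=cloud('scene'); B=inbed(P); m=(abs(B[...,0])<30)&(B[...,1]<0)&(B[...,1]>-70)&(B[...,2]>95)&(B[...,2]<128)
q=B[m]; print(len(q),np.percentile(q,[0,3,10,50,97],axis=0).round(1))
e=q[(abs(q[:,2]-110)<6)]; print(len(e),e[:,1].round(0))"
```

```text
[[-24.8 -49.1 121. ]
 [ 18.  -52.3 121. ]]
173 [[-26.8 -52.5  99.2]
 [-24.  -51.1 101.6]
 [-21.7 -49.3 106.6]
 [ -6.5 -29.8 120.4]
 [ 22.4  -2.  125.4]]
32 [-48. -48. -49. -50.  -5. -51. -51.  -6. -12. -16. -51.  -5. -19. -20.
 -27. -50. -50. -21. -25. -32. -36. -49. -50. -52. -30. -37. -41. -46.
 -50. -37. -44. -49.]
```

```bash
python3 -m crank '[[[0,0,2,0],[0,0,4,0],[0,0,5.5,0],[0,0,6.5,0],[0,0,7.1,0],[0,0,7.4,0],[0,0,7.6,0],[0,0,7.7,0],[0,0,7.7,0],[0,0,7.7,0]]]'; python3 -m crank '[[[0,0,0.1,0],[0,0,0.2,0],[0,0,0.2,0],[0,0,0.2,0]]]'
```

```text
time_s: 5.3
ee_pos: [0.4842, -0.0315, 0.0291]
tool_rot: [1.877, 2.518, 0.001]
contact_force: [0.7, -0.5, -2.8]
gripper_width: 0.48
grip_force: 25.0
time_s: 5.63
ee_pos: [0.4839, -0.0315, 0.0267]
tool_rot: [-1.878, -2.519, -0.0]
contact_force: [0.6, 0.4, -3.6]
gripper_width: 0.483
grip_force: 25.0
```

```bash
python3 -m crank '[[[0,0,0.05,0],[0,0,0.1,0],[0,0,0.1,0],[0,0,0.1,0]]]'; python3 -m crank '[[[0,0,0.05,0],[0,0,0.05,0],[0,0,0.05,0]]]'
```

```text
time_s: 5.97
ee_pos: [0.484, -0.0315, 0.026]
tool_rot: [1.877, 2.519, 0.0]
contact_force: [-1.9, 0.0, 5.3]
gripper_width: 0.483
grip_force: 25.0
time_s: 6.22
ee_pos: [0.484, -0.0315, 0.0259]
tool_rot: [1.877, 2.519, 0.0]
contact_force: [-4.4, 0.3, 13.9]
gripper_width: 0.481
grip_force: 25.0
```

```bash
python3 -m crank '[[[0,0,0,0],[0,0,-0.05,0],[0,0,-0.05,0],[0,0,-0.05,0],[0,0,-0.05,0],[0,0,-0.05,0]]]' 0.3; python3 -m crank '[[[0,0,-1,0],[0,0,-3,0],[0,0,-6,0],[0,0,-9,0],[0,0,-11,0],[0,0,-12,0],[0,0,-12,0]]]'; python3 -c "
from h import *
go(w(0,-.127),.145,16.6); go(w(0,-.247),.145,16.6)"
```

```text
time_s: 6.72
ee_pos: [0.4839, -0.0315, 0.0256]
tool_rot: [-1.878, -2.519, -0.0]
contact_force: [0.1, -0.1, -0.2]
gripper_width: 0.699
grip_force: 0.0
time_s: 7.3
ee_pos: [0.4849, -0.0316, 0.1478]
tool_rot: [1.875, 2.516, 0.003]
contact_force: [0.1, -0.6, -1.1]
gripper_width: 0.699
grip_force: 0.0
shift cm [-12.83  -0.09   0.3 ] roll 0.0 | yang now 16.6 q6 -25.8 tilt [ 3.8e-03 -6.0e-04 -1.0e+00]
shift cm [-24.83  -0.09   0.32] roll 0.0 | yang now 16.6 q6 -25.8 tilt [ 3.8e-03 -6.0e-04 -1.0e+00]
```

```bash
python3 -m crank '[[[-1.5,0,0,0],[-4.5,0,0,0],[-8,0,0,0],[-11.5,0,0,0],[-15,0,0,0],[-18.5,0,0,0],[-21.5,0,0,0],[-24,0,0,0],[-24.8,0,0,0],[-24.8,0,0,0]]]'
python3 - <<'E'
from h import *
img,P=cloud("top"); np.savez("/tmp/top1.npz",img=img,P=P)
c=img[175:245,250:350]; a=cv2.resize(c,(700,490),interpolation=cv2.INTER_CUBIC); cv2.imwrite("pics/a4.png",a)
fit("top",img,(262,185,330,235),80,112,.042)
B=inbed(P); p=B[(abs(B[...,0])<40)&(B[...,1]<100)&(B[...,1]>-90)&(B[...,2]>30)&(B[...,2]<46)]; print(np.percentile(p,[2,50,98],axis=0).round(1))
go(w(0,-.127),.10,16.6)
E
```

```text
time_s: 8.13
ee_pos: [0.5543, -0.2702, 0.1439]
tool_rot: [-1.879, -2.516, 0.0]
contact_force: [-0.1, 0.0, -0.1]
gripper_width: 0.703
grip_force: 0.0
[ 490.5 -111.1] [178.8 158.7] 1.0
[[-21.9 -50.   32.5]
 [  1.8  16.3  40.9]
 [ 22.9  74.4  45.5]]
shift cm [11.87  0.05  4.44] roll -0.0 | yang now 16.6 q6 -46.8 tilt [-0.0019  0.0013 -1.    ]
```

View pics/a4.png

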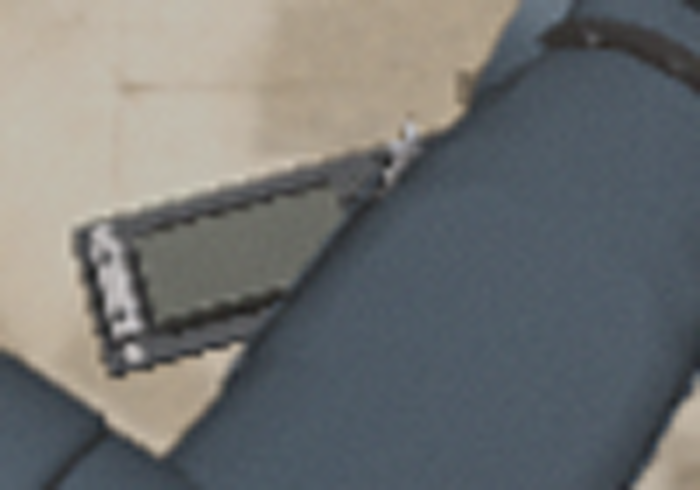

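The stone lies in the bed parallel to it (crop 140–340, 190–320), with its stop end ~(140,275) just short of the stop at (115,280). Now the wing angle.

Run:
```python
from h import *
for n in("top","scene"):
    B=inbed(np.load(f"/tmp/{n}0.npz")["P"]); p=B[(abs(B[...,0])<14)&(B[...,1]<-103)&(B[...,1]>-153)&(B[...,2]>62)&(B[...,2]<78)]
    c=p.mean(0); k=np.linalg.svd(p[:,:2]-c[:2])[2][0]; k*=np.sign(k[1]); print(n,len(p),c.round(1),"q",np.arctan2(k[0],k[1]).round(3),np.c_[p[:,:2].min(0),p[:,:2].max(0)].round(1).tolist())
```

```text
top 34 [   1.5 -126.    68.1] q 0.162 [[-5.1, 8.4], [-149.6, -104.1]]
scene 30 [   0.9 -128.7   67.8] q 0.166 [[-6.0, 9.3], [-149.4, -105.6]]
```

```bash
python3 -m crank '[[[1.5,0,0,2],[4,0,0.5,5],[7,0,1.5,9.4],[9.5,0.05,3,9.4],[11.2,0.1,4,9.4],[11.87,0.13,4.4,9.4],[11.87,0.13,4.4,9.4],[11.87,0.13,4.4,9.4],[11.87,0.13,4.4,9.4]]]' 0.81 20;  python3 - <<'E'
from h import *
go(w(.0008,-.127),.044,7.2)
img,P=cloud("scene"); c=img[160:230,260:330]; cv2.imwrite("pics/a5.png",cv2.resize(c,None,fx=8,fy=8,interpolation=cv2.INTER_CUBIC))
E
```

```text
time_s: 8.93
ee_pos: [0.5227, -0.1556, 0.1023]
tool_rot: [2.077, 2.356, 0.001]
contact_force: [0.6, 0.3, -0.2]
gripper_width: 0.193
grip_force: 0.0
shift cm [ 0.12 -0.12  5.83] roll -0.0 | yang now 7.2 q6 -28.7 tilt [ 1.2e-03 -6.0e-04 -1.0e+00]
```

View pics/a5.png

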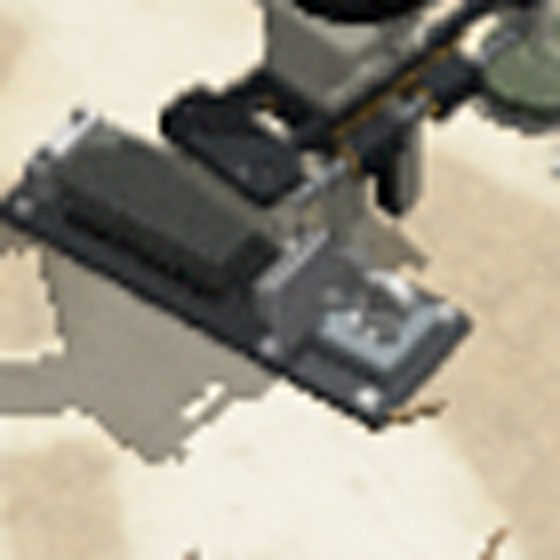

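The stone lies in the bed (crop ~150,190) and the gripper is above the knob (crop ~375,300). I'll let it settle, then descend.

```bash
python3 -m crank '[[[0,0,1,0],[0,0,2,0],[0,0,2,0],[0,0,2,0]]]';  python3 - <<'E'
from h import *
for i in range(3):
    go(w(.0008,-.127),.044,7.2); cams.get_image("top")
E
```

```text
time_s: 9.32
ee_pos: [0.5216, -0.1551, 0.0807]
tool_rot: [-2.077, -2.355, 0.001]
contact_force: [-0.0, -0.2, -0.0]
gripper_width: 0.185
grip_force: 0.0
shift cm [0.05 0.   3.67] roll -0.0 | yang now 7.2 q6 -28.6 tilt [-1.7e-03  7.0e-04 -1.0e+00]
shift cm [ 0.06 -0.03  3.72] roll -0.0 | yang now 7.2 q6 -28.6 tilt [-8.e-04  4.e-04 -1.e+00]
shift cm [ 0.07 -0.06  3.75] roll -0.0 | yang now 7.2 q6 -28.6 tilt [-2.e-04  1.e-04 -1.e+00]
```

```bash
python3 -m crank '[[[0.06,-0.03,0.4,0],[0.06,-0.03,0.8,0],[0.06,-0.03,1.2,0],[0.06,-0.03,1.6,0],[0.06,-0.03,1.8,0],[0.06,-0.03,1.8,0]]]'; python3 -m crank '[[[0,0,0.5,0],[0,0,1,0],[0,0,1.5,0],[0,0,1.9,0],[0,0,1.9,0],[0,0,1.9,0]]]'
```

```text
time_s: 9.97
ee_pos: [0.5214, -0.1544, 0.063]
tool_rot: [-2.077, -2.356, 0.001]
contact_force: [-0.1, 0.5, 0.1]
gripper_width: 0.184
grip_force: 0.0
time_s: 10.47
ee_pos: [0.5216, -0.1544, 0.0443]
tool_rot: [-2.077, -2.356, 0.0]
contact_force: [-0.3, -0.2, -0.4]
gripper_width: 0.191
grip_force: 0.0
```

```bash
python3 -m crank '[[[0,0,0,0],[0,0,0,0],[0,0,0,0],[0,0,0,0],[0,0,0,0]]]' 1 8; python3 -c "
from h import *
s=arm.get_state(); print(s['moment'],s['contact_force'],s['ee_pos'], inbed(s['ee_pos'])); go((s['ee_pos'][:2]),.044,7.2)"
```

```text
time_s: 10.88
ee_pos: [0.5222, -0.1545, 0.0448]
tool_rot: [2.077, 2.356, 0.001]
contact_force: [4.4, 1.3, -1.7]
gripper_width: 0.094
grip_force: 8.0
[ 0.18000723 -0.71827506  0.07874202] [ 4.36248724  1.2839397  -1.74581229] [ 0.52217716 -0.15448402  0.04484026] [   1.52470756 -127.11753923   44.84026301]
shift cm [ 0.   -0.    0.08] roll 0.0 | yang now 7.2 q6 -28.6 tilt [ 1.1e-03 -2.0e-04 -1.0e+00]
```

```bash
python3 -m crank '[[[0,0.05,0,0],[0,0.1,0,0],[0,0.1,0,0],[0,0.1,0,0]]]' 1 40; python3 -c "
from h import *
for i in range(3):
    s=arm.get_state(); print(s['moment'],s['contact_force'], inbed(s['ee_pos'])); cams.get_image('top')"
```

```text
time_s: 11.22
ee_pos: [0.5223, -0.1545, 0.0448]
tool_rot: [-2.077, -2.356, 0.001]
contact_force: [-3.0, -0.9, 4.8]
gripper_width: 0.095
grip_force: 40.0
[-0.22796961  0.47910877  0.22653334] [-2.96643903 -0.91860471  4.77100359] [   1.64204233 -127.12999681   44.80999617]
[-0.2089826   0.46240899  0.13677973] [-3.03626419 -0.58682609  4.78384508] [   1.6427993  -127.10089242   44.80599088]
[-0.2364649   0.42084718  0.17360802] [-2.97808608 -1.65046714  4.73718106] [   1.63176071 -127.12362788   44.79874006]
```

```bash
python3 -m crank '[[[0,-0.04,0,3],[0,-0.04,0,7],[0,-0.04,0,11],[0,-0.04,0,15],[0,-0.04,0,19],[0,-0.04,0,23],[0,-0.04,0,27],[0,-0.04,0,31],[0,-0.04,0,35],[0,-0.04,0,38],[0,-0.04,0,40]]]'; python3 -c "
from h import *
for i in range(4):
    s=arm.get_state(); print(s['moment'],s['contact_force'], inbed(s['ee_pos'])); cams.get_image('top')
go(s['ee_pos'][:2],.044,7.2)"
```

```text
time_s: 12.28
ee_pos: [0.5227, -0.1546, 0.0449]
tool_rot: [2.76, 1.5, 0.001]
contact_force: [1.9, -0.4, 1.5]
gripper_width: 0.092
grip_force: 40.0
[-0.14410302 -0.31832722  0.24629866] [ 1.86758593 -0.41672074  1.53443972] [   2.03381344 -127.40018858   44.86407358]
[-0.17951181 -0.3761624   0.18271602] [ 2.23612346 -0.94615866  0.93096115] [   2.00662627 -127.36103965   44.83405623]
[-0.19472271 -0.41560668  0.10557752] [ 2.42206851 -1.25045579  1.13711169] [   2.03319765 -127.37143695   44.84935675]
[-0.1885249  -0.44071789  0.01387489] [ 2.49841808 -0.20704822  1.38483386] [   2.01166417 -127.36193522   44.82619995]
shift cm [-0.   -0.    0.08] roll -39.9 | yang now -32.7 q6 11.4 tilt [ 1.e-03 -3.e-04 -1.e+00]
```

```bash
cat > s.py <<'E'
from h import *
s=arm.get_state(); Rm=R.from_rotvec(s["tool_rot"]).as_matrix(); a=np.degrees(np.arctan2(Rm[1,1],Rm[0,1]))
print("t%.2f q %.3f Mz %.3f tau6 %.3f F"%(s["time_s"],np.radians((16.6-a)%360),s["moment"][2],s["joint_efforts"][5]),s["contact_force"].round(1))
E
M='python3 s.py'
python3 -m crank '[[[0,0,0,2],[0,0,0,4],[0,0,0,6]]]' >/dev/null; $M; python3 -m crank '[[[0,0,0,2],[0,0,0,4],[0,0,0,6]]]'>/dev/null; $M; python3 -m crank '[[[0,0,0,2],[0,0,0,4],[0,0,0,6]]]'>/dev/null; $M;python3 -m crank '[[[0,0,0,2],[0,0,0,4],[0,0,0,6]]]' ; $M
```

```text
t12.73 q 0.967 Mz 0.208 tau6 -0.477 F [ 2.4 -1.4  1.1]
t12.98 q 1.072 Mz 0.248 tau6 -0.465 F [ 3.  -1.5  0.5]
t13.23 q 1.177 Mz 0.235 tau6 -0.465 F [ 3.2 -2.2  1.2]
time_s: 13.48
ee_pos: [0.5229, -0.1548, 0.0448]
tool_rot: [3.01, 0.897, 0.002]
contact_force: [3.2, -1.7, 0.4]
gripper_width: 0.094
grip_force: 40.0
t13.48 q 1.281 Mz 0.226 tau6 -0.444 F [ 3.2 -1.7  0.4]
```

```bash
M='python3 s.py'
python3 -m crank '[[[0,0,0,2],[0,0,0,4],[0,0,0,6]]]' >/dev/null; $M; python3 -m crank '[[[0,0,0,2],[0,0,0,4],[0,0,0,6]]]'>/dev/null; $M; python3 -m crank '[[[0,0,0,2],[0,0,0,4]]]'>/dev/null; $M;python3 -m crank '[[[0,0,0,2],[0,0,0,4]]]' >/dev/null; $M;python3 -m crank '[[[0,0,0,2],[0,0,0,4]]]' >/dev/null; $M
```

```text
t13.73 q 1.386 Mz 0.242 tau6 -0.445 F [ 3.8 -2.9  0.1]
t13.98 q 1.491 Mz 0.225 tau6 -0.445 F [ 3.7 -2.8  0.3]
t14.15 q 1.561 Mz 0.224 tau6 -0.445 F [ 2.8 -4.  -0.7]
t14.32 q 1.630 Mz 0.263 tau6 -0.445 F [ 4.  -4.8 -0.3]
t14.48 q 1.700 Mz 0.269 tau6 -0.445 F [ 3.6 -4.8 -0.9]
```

Run:
```python
from h import *
for n in ("top","scene"):
    img,P=cloud(n); B=inbed(P)
    for nm,y0,y1,z0,z1 in(("stop",56,85,33,43.0),("stone",-62,66,30,46)):
        p=B[(abs(B[...,0])<18)&(B[...,1]>y0)&(B[...,1]<y1)&(B[...,2]>z0)&(B[...,2]<z1)]
        print(n,nm,len(p),np.percentile(p[:,1],[1,5,50,95,99]).round(1) if len(p) else "")
    x0,y0=(250,175) if n=="top" else (250,160)
    cv2.imwrite(f"pics/b_{n}.png",cv2.resize(img[y0:y0+70,x0:x0+80],None,fx=7,fy=7,interpolation=cv2.INTER_CUBIC))
```

```text
top stop 10 [63.  64.4 70.9 76.3 76.4]
top stone 3 [57.  57.5 62.6 64.3 64.5]
scene stop 28 [59.6 63.7 71.4 77.2 78.3]
scene stone 192 [-60.6 -58.7  -2.   54.5  64.8]
```

```bash
M='python3 s.py'
python3 -m crank '[[[0.03,0.06,0,1],[0.03,0.06,0,3]]]' >/dev/null; $M; python3 -m crank '[[[0,0,0,2],[0,0,0,4]]]'>/dev/null; $M; python3 -m crank '[[[0,0,0,2],[0,0,0,4]]]'>/dev/null; $M;python3 -m crank '[[[0,0,0,2],[0,0,0,4]]]' >/dev/null; $M;python3 -m crank '[[[0,0,0,2]]]' >/dev/null; $M; python3 -m crank '[[[0,0,0,2]]]' >/dev/null; $M
```

```text
t14.75 q 1.752 Mz 0.204 tau6 -0.853 F [ 3.  -1.7  2.8]
t14.92 q 1.823 Mz 0.244 tau6 -0.454 F [ 2.7 -1.8  1.6]
t15.08 q 1.893 Mz 0.290 tau6 -0.447 F [ 2.9 -2.1  1.3]
t15.25 q 1.963 Mz 0.236 tau6 -0.446 F [ 2.5 -2.9  1.4]
t15.33 q 1.998 Mz 0.251 tau6 -0.446 F [ 1.9 -3.8  1.6]
t15.42 q 2.033 Mz 0.216 tau6 -0.446 F [ 2.5 -2.9  1.8]
```

View pics/b_scene.png

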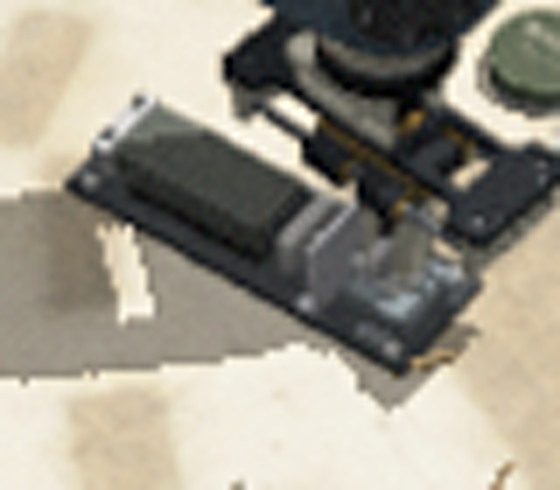

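The jaw (crop ~285,235) has reached the stone, whose far end (~120,140) is near the stop. I keep turning and feeling for it.

```bash
M='python3 s.py'
python3 -m crank '[[[0,0,0,2]]]' >/dev/null; $M; python3 -m crank '[[[0,0,0,2]]]' >/dev/null; $M;python3 -m crank '[[[0,0,0,2]]]' >/dev/null; $M; python3 -m crank '[[[0,0,0,2]]]' >/dev/null; $M;python3 -m crank '[[[0,0,0,2]]]' >/dev/null; $M; python3 -m crank '[[[0,0,0,2]]]' >/dev/null; $M
```

```text
t15.50 q 2.068 Mz 0.208 tau6 -0.446 F [ 2.7 -4.   1.2]
t15.58 q 2.102 Mz 0.194 tau6 -0.446 F [ 2.5 -4.6  1.4]
t15.67 q 2.137 Mz 0.198 tau6 -0.446 F [ 1.8 -3.4  2.1]
t15.75 q 2.172 Mz 0.233 tau6 -0.446 F [ 2.4 -3.6  1.2]
t15.83 q 2.207 Mz 0.240 tau6 -0.446 F [ 2.3 -4.2  2.1]
t15.92 q 2.242 Mz 0.257 tau6 -0.446 F [ 2.1 -4.9  0.8]
```

```bash
M='python3 s.py'
python3 -m crank '[[[0,0,0,2]]]' >/dev/null; $M; python3 -m crank '[[[0,0,0,2]]]' >/dev/null; $M;python3 -m crank '[[[0,0,0,2]]]' >/dev/null; $M; python3 -m crank '[[[0,0,0,2]]]' >/dev/null; $M
```

```text
t16.00 q 2.277 Mz 0.285 tau6 -0.446 F [ 2.7 -4.9  1.5]
t16.08 q 2.312 Mz 0.232 tau6 -0.446 F [ 1.8 -4.7  1.7]
t16.17 q 2.347 Mz 0.262 tau6 -0.436 F [ 0.6 -4.9  1.8]
t16.25 q 2.382 Mz 0.205 tau6 -0.425 F [-0.  -4.2  1.9]
```

Run:
```python
from h import *
img,P=cloud("top"); B=inbed(P)
cv2.imwrite(f"pics/c_top.png",cv2.resize(img[175:250,250:340],None,fx=8,fy=8,interpolation=cv2.INTER_CUBIC))
img,P=cloud("scene"); cv2.imwrite(f"pics/c_scene.png",cv2.resize(img[160:225,250:325],None,fx=8,fy=8,interpolation=cv2.INTER_CUBIC))
B=inbed(P); m=(abs(B[...,0])<8)&(B[...,1]>-75)&(B[...,1]<80)&(B[...,2]>8); p=B[m]; p=p[p[:,1].argsort()]
print(p[(p[:,1]>48)].round(0).tolist()); print(p[(p[:,1]<-30)].round(0).tolist())
```

```text
[[6.0, 49.0, 40.0], [2.0, 50.0, 44.0], [6.0, 53.0, 44.0], [-0.0, 53.0, 44.0], [-7.0, 53.0, 43.0], [3.0, 56.0, 45.0], [-7.0, 58.0, 47.0], [-1.0, 58.0, 41.0], [4.0, 63.0, 39.0], [-7.0, 64.0, 43.0], [8.0, 65.0, 40.0], [4.0, 68.0, 36.0], [0.0, 70.0, 38.0], [7.0, 70.0, 38.0], [-4.0, 72.0, 35.0], [4.0, 72.0, 40.0], [-2.0, 73.0, 39.0], [1.0, 76.0, 40.0], [-5.0, 76.0, 40.0]]
[[7.0, -75.0, 409.0], [7.0, -75.0, 413.0], [3.0, -74.0, 412.0], [7.0, -74.0, 396.0], [8.0, -74.0, 400.0], [5.0, -73.0, 414.0], [1.0, -73.0, 421.0], [5.0, -72.0, 405.0], [7.0, -71.0, 416.0], [-2.0, -71.0, 426.0], [-2.0, -71.0, 422.0], [2.0, -70.0, 410.0], [2.0, -70.0, 31.0], [3.0, -70.0, 414.0], [-1.0, -69.0, 416.0], [-1.0, -67.0, 26.0], [-2.0, -67.0, 425.0], [2.0, -66.0, 34.0], [-5.0, -65.0, 430.0], [2.0, -65.0, 27.0], [-5.0, -64.0, 14.0], [1.0, -64.0, 425.0], [-2.0, -64.0, 37.0], [5.0, -64.0, 36.0], [-1.0, -63.0, 28.0], [-2.0, -63.0, 17.0], [-1.0, -62.0, 22.0], [-6.0, -62.0, 33.0], [-5.0, -61.0, 37.0], [2.0, -61.0, 37.0], [6.0, -61.0, 424.0], [1.0, -60.0, 427.0], [-2.0, -59.0, 429.0], [5.0, -58.0, 38.0], [-7.0, -58.0, 43.0], [5.0, -57.0, 427.0], [1.0, -57.0, 35.0], [-3.0, -56.0, 432.0], [2.0, -56.0, 40.0], [2.0, -56.0, 429.0], [-2.0, -54.0, 42.0], [5.0, -54.0, 41.0], [-8.0, -52.0, 434.0], [3.0, -51.0, 430.0], [-1.0, -51.0, 433.0], [-4.0, -51.0, 36.0], [7.0, -47.0, 35.0], [-7.0, -47.0, 435.0], [-5.0, -46.0, 33.0], [3.0, -45.0, 31.0], [-2.0, -44.0, 36.0], [5.0, -44.0, 35.0], [6.0, -43.0, 38.0], [1.0, -42.0, 37.0], [-5.0, -41.0, 36.0], [-2.0, -39.0, 39.0], [4.0, -39.0, 38.0], [5.0, -39.0, 43.0], [-7.0, -38.0, 37.0], [8.0, -37.0, 46.0], [1.0, -37.0, 40.0], [2.0, -37.0, 45.0], [-5.0, -36.0, 39.0], [-2.0, -35.0, 42.0], [0.0, -33.0, 44.0], [3.0, -31.0, 46.0], [-3.0, -31.0, 46.0], [-4.0, -31.0, 41.0]]
```

View pics/c_scene.png

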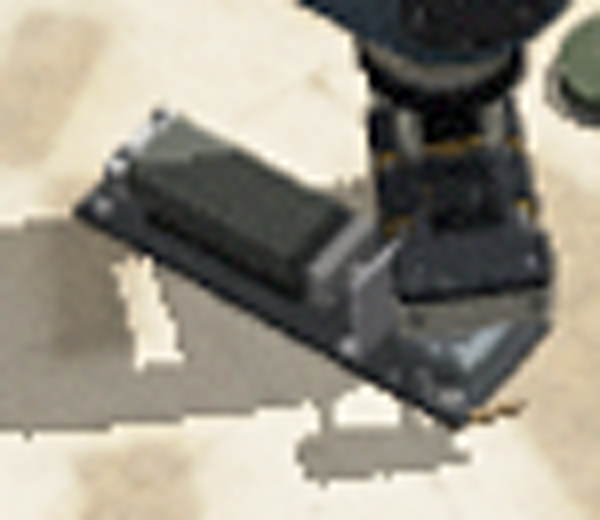

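The jaw now presses on the stone (crop ~320,265) and the stone's far end is at the stop (~130,165). The torque has not risen yet, so I continue in small steps.

```bash
M='python3 s.py'
python3 -m crank '[[[0,0,0,2]]]' >/dev/null; $M; python3 -m crank '[[[0,0,0,2]]]' >/dev/null; $M;python3 -m crank '[[[0,0,0,2]]]' >/dev/null; $M; python3 -m crank '[[[0,0,0,2]]]' >/dev/null; $M; python3 -m crank '[[[0,0,0,2]]]' >/dev/null; $M
```

```text
t16.43 q 2.414 Mz 0.289 tau6 -0.937 F [ 1.7 -4.2  2.6]
t16.52 q 2.451 Mz 0.297 tau6 -0.523 F [ 1.  -5.8  1.8]
t16.60 q 2.486 Mz 0.315 tau6 -0.405 F [ 1.2 -5.2  2. ]
t16.68 q 2.521 Mz 0.294 tau6 -0.385 F [ 1.1 -5.1  2.1]
t16.77 q 2.556 Mz 0.304 tau6 -0.374 F [ 0.7 -4.9  1.2]
```

`tau6` has a clear slope of about 0.30 N m/rad since q≈2.32, close to the stated 0.32, so the stone is against the stop. Relative to free turning (−0.466) the grip is now ≈11.5 N. It needs about 5° more.

```bash
M='python3 s.py'
python3 -m crank '[[[0,0,0,2]]]' >/dev/null; $M; python3 -m crank '[[[0,0,0,2]]]' >/dev/null; $M; python3 -m crank '[[[0,0,0,1],[0,0,0,1],[0,0,0,1]]]' >/dev/null; $M
```

```text
t16.85 q 2.591 Mz 0.306 tau6 -0.363 F [ 1.2 -5.5  2.8]
t16.93 q 2.626 Mz 0.366 tau6 -0.353 F [ 0.3 -5.4  1.9]
t17.18 q 2.642 Mz 0.284 tau6 0.366 F [ 0.7 -5.2  1.9]
```

```bash
python3 -m crank '[[[0,0,0,0],[0,0,0,0],[0,0,0,0],[0,0,0,0],[0,0,0,0]]]' 0.81 20; python3 s.py; python3 -m crank '[[[0,0,-0.5,0],[0,0,-1.5,0],[0,0,-3,0],[0,0,-5,0],[0,0,-8,0],[0,0,-11,0],[0,0,-13,0],[0,0,-13,0]]]'; python3 -c "
from h import *
go((.40,-.40),.2,7)"
```

```text
time_s: 17.6
ee_pos: [0.5225, -0.1547, 0.0445]
tool_rot: [-2.905, 1.197, 0.001]
contact_force: [0.4, -0.3, 0.4]
gripper_width: 0.191
grip_force: 0.0
t17.60 q 2.642 Mz 0.008 tau6 -0.001 F [ 0.4 -0.3  0.4]
time_s: 18.27
ee_pos: [0.5246, -0.1556, 0.1798]
tool_rot: [-2.905, 1.197, -0.012]
contact_force: [0.8, -0.1, 0.7]
gripper_width: 0.191
grip_force: 0.0
shift cm [ 8.39 26.11 -2.04] roll 38.2 | yang now -134.8 q6 113.4 tilt [ 0.007  -0.0027 -1.    ]
```

Next I move clear for a last look.

```bash
python3 -m crank '[[[0.5,1.5,0,0],[1.3,4,-0.5,0],[2.3,7,-1,0],[3.3,10,-1.5,0],[4.3,13,-2,0],[5.3,16.5,-2,0],[6.4,20,-2,0],[7.4,23,-2,0],[8.1,25.3,-2,0],[8.39,26.1,-2,0],[8.39,26.1,-2,0],[8.39,26.1,-2,0]]]'
python3 - <<'E'
from h import *
img,P=cloud("top"); np.savez("/tmp/top2.npz",img=img,P=P); a=cv2.resize(img[110:250,170:370],None,fx=4,fy=4,interpolation=cv2.INTER_CUBIC); cv2.imwrite("pics/f1.png",a)
for n in("top",):
    B=inbed(P); p=B[(abs(B[...,0])<14)&(B[...,1]<-103)&(B[...,1]>-153)&(B[...,2]>62)&(B[...,2]<78)]; c=p.mean(0); k=np.linalg.svd(p[:,:2]-c[:2])[2][0]; print(c.round(1),np.arctan2(k[0],k[1])%np.pi)
E
```

```text
time_s: 19.27
ee_pos: [0.3984, -0.3986, 0.1944]
tool_rot: [-2.904, 1.198, 0.001]
contact_force: [0.0, -0.4, -1.1]
gripper_width: 0.188
grip_force: 0.0
[   0.5 -125.2   68.9] 2.6260735972137734
```

View pics/f1.png

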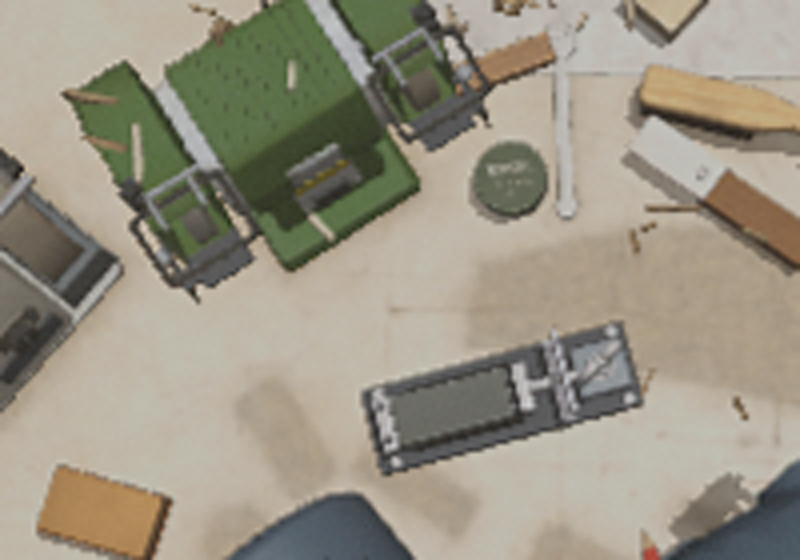

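The stone lies against the end stop (crop ~390,415), the jaw is against its other end (~520,385), and the wings are at 2.63 rad. The tin, plane iron and sanding block have not moved.

```bash
python3 -c "
from workcell import workorder
print(workorder.sign_off())"
```

```text
the job is handed in; nothing more can be done
None
```

The job is handed in: the grey whetstone lies in the bed against the end stop, clamped at an estimated 15 N (judged from the turning torque), the bystanders in place, at about 19 s of the 72 s allowed.

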